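# Prove the power supply dead, then pull and hold its fuse carrier

## Robot

A 6-joint arm with a two-finger parallel gripper is mounted at the origin on the work surface. World frame = base frame: x ahead of the robot, y to its left, z up, the work surface at z = 0. Lengths are in m, angles in degrees, forces in N, time in s.
With the tool pointing down it reaches from about 0.35 to 0.875 m from the base axis. Payload 4.2 kg.
Tool frame: the origin (TCP) lies midway between the tips of the shut fingers; the grasp point (between the pads) lies 19 mm behind it; z points along the fingers, y is the line along which they close (so a half turn about z gives the same grasp; the last joint's range is limited). The gripper opens to 87 mm and grips with 3 to 60 N. Pads are 19 mm wide; open, the fingers measure 117 mm over their backs; the gripper's body (75 mm by 190 mm) begins 51 mm behind the grasp point.
Start: joints at [14.817, 22.042, 0.453, 0, -68.411, -14.817], TCP at [0.625, 0, 0.223] pointing down, gripper open.
Joint ranges: [-179.83, 179.83], [-69.29, 118.12], [-61.27, 80.66], [-181.25, 117.63], [-171.15, -9.14], [-177.46, 177.46]. Speed limits (degrees/s): [159.86, 159.86, 180, 180, 180, 180].

## Interface

Orientations are given as a 3x3 rotation matrix whose columns are the frame's x, y, z axes.
In Python, from station import sense, capture, finish_job, silhouettes, landmark_of gives the robot as it stands.
- The arm moves only by the tool step_arm, never from a script. Its arguments are lists of equal length, an entry for each row: "linear": the shift along the tool's x, y, z in mm, a list of three; "delta_rot": the turn, a rotation vector about the tool's x, y, z in rad, a list of three; "grip": the finger opening in mm, from 0 to 87. A call has 1 to 10 rows; each row shifts and turns the commanded pose from where the row before left it, along the tool's axes as they then stand; what a row does not reach is not made up. A row lasts 1/8 s, in which the tool goes at most 62.5 mm and 10.7 degrees, less where a joint would pass 70% of its speed; a pose out of reach is approached as far as the arm can. A call with a gripper value outside its range is refused whole. The fingers move at their own pace and stop on an object; the grip force is fixed at half the most. Time passes only in rows, so rows that do not move let the fingers close. It gives the time, the measured TCP pose, the force, the opening and the grip force at its end, in the units of the state.
- sense(): the state, without advancing time (a new reading comes with each control period).
- capture(name): name is "scene" or "side" or "wrist"; returns a dict with "img" (384x512x3 uint8, red, green, blue), "fx", "fy", "cx", "cy" (pixels), "world_to_cam" (4x4, takes a point from world to camera coordinates); the wrist camera has in their place "mount" (4x4, takes a point from camera to tool coordinates, whose origin is the TCP and whose axes are the flange's). Camera axes: x right, y up, looking along -z (the intrinsics and any distortion apply to the point x, -y, -z); pixel columns grow to the right and rows downward; lengths in m; the calibration is good to about 2 mm. A picture is of the moment at which its call begins: read the wrist's pose just before it. There is no depth.
- finish_job(): hands the job in; it is judged then, once.
Trained networks look in the newest picture that a camera, given by its name, has taken for a name from the list of things; names that differ only in an ending like _2 or _b are one class to them, and where a whole thing is asked for, a point or a joint stands for the part that bears it (a point fixed in the world has none). Each returns a list of dicts, best first, with "score" (0 to 1); they miss things now and then, are a little off and sometimes report something else, mostly with a low value. They report only what shows in the picture. A call takes as long as a camera call.
- silhouettes(camera, label): "mask" (384x512 bool, what is visible of it) and "point" ([column, row] in pixels, amid what is visible of it).
- landmark_of(camera, label): "point" ([column, row] in pixels: a listed point, or the origin of a listed thing).
The state is a dict: "time_s": time; "joints": joint angles; "joint_velocities": joint speeds; "effort": joint torques, N m; "tcp_pos": TCP position; "ee_rot": TCP orientation; "wrist_force": force on the tool from outside, world axes, zero at the start; "moment": the same for the moment, N m; "gripper_width": opening from 0.0 (shut) to 1.0 (fully open); "gripper_force": force on a finger pad.
Only numpy, scipy, OpenCV 4.12 (cv2) and the standard library are available. Lean on these libraries where they do the work, as an engineer would, in place of code of your own. Each camera call takes 0.05 s, during which the arm holds its last target. There are 200 camera calls.

## Task

Take the check pen out of its stand and touch its tip down on the sprung test point with the round collar, then on the one with the square collar, pushing each plunger in for about half a second; then stand the pen back in its stand and let go of it. Then pinch the two side catches of the fuse carrier together, draw the carrier straight up out of the power supply and finish while still holding it by the pinched catches, still and level, with its underside at least five centimetres above the top of the supply: do not put it down or let go. Leave the other things on the bench where they are.

Things in the scene. Friction and masses are not known exactly. Their poses are not given: they have to be found in the camera images.
- supply: Bench power supply: white box fixed to the bench, 170 (x) x 240 (y) x 75 mm high; origin at the centre of its underside; its front panel faces its -x. The fuse carrier stands in a well in the middle of its top, 53 (x) x 61 (y) mm, 30 mm deep. On the top, 30 mm towards +x and 88 mm to each side (y) of the middle, stands a test point; which is on which side varies.
- carrier_mid (a point): On the fuse carrier's axis, 58 mm above its underside, 28 mm above the supply's top when home. The carrier (loose, 0.15 to 0.35 kg) is a black block 50 (x) x 32 (y) x 78 mm high, two glass fuses on top, 48 mm of it above the supply's top. Axes as the supply's: y runs through both catches, z up. It has 1.5 mm of play in the well; unless both catches are pinched, hidden noses hold it down.
- carrier_foot (a point): Centre of the carrier's underside (58 mm below carrier_mid); 45 mm above the bench when home. Its z axis points up the carrier.
- catch_left_pad (a point): Middle of the outer face of the catch on the carrier's +y side: an upright ribbed grey plate 28 mm wide (x), 5 mm thick, rising to 44 mm above the supply's top. This point is 28 mm above the supply's top and 29 mm from the carrier's axis when free. Over 40 mm of clear space lies outside each catch.
- catch_right_pad (a point): The same on the carrier's -y side. The outer faces are 58 mm apart when free and 44 mm when both catches are pressed to their firm stops; the carrier can then be gripped and carried by them (20 to 60 N of grip).
- catch_left (a joint): How far the +y catch is pressed inwards (m): 0 free, 0.007 fully in. Spring: 3 N at first, 6.5 N fully in. From 0.004 to 0.005 inwards its nose is clear of the lip.
- catch_right (a joint): The same for the -y catch.
- round_point_top (a point): Middle of the top of the brass plunger (16 mm across) of the test point with the ROUND collar (30 mm across, 10 mm high) on the supply's top. When free it stands 20 mm above the supply's top, 10 mm above the collar.
- round_point (a joint): How far that plunger is pushed down (m): 0 free, 0.005 at its stop; spring 1 N at first, 3 N at the stop. It counts as touched beyond 0.002, pushed by the pen's tip.
- square_point_top (a point): The same for the test point with the SQUARE collar (30 x 30 mm, 10 mm high).
- square_point (a joint): How far that plunger is pushed down (m): as for the round one.
- stand: White pen stand fixed to the bench, a block 70 x 70 x 62 mm high with an upright round hole 21 mm across through its middle; origin at the centre of its underside.
- pen_grip (a point): Middle of the check pen's grip, 110 mm above its tip, 117 mm above the bench when home. Pen: loose, round, 60 g, 150 mm long: on top a grey handle 16 mm across, 90 mm long; then a collar 30 mm across, 5 mm thick; then a 55 mm steel probe, 13 mm across, narrowing to 6 mm at the tip. At home it hangs upright, tip down, by its collar on the stand's top, with 4 mm of play all round in the hole.
- pen_tip (a point): The pen's tip, 110 mm below pen_grip; 7 mm above the bench when the pen is home.
- pen_collar (a point): Centre of the underside of the pen's collar, 55 mm above its tip; it rests on the stand's top (62 mm above the bench) when home.
- pen: The whole check pen; its origin is at the tip.
- carrier: The whole fuse carrier with its catches; its origin is at the centre of its underside.
- amber_bottle: Bystander: amber bottle, 60 mm across, 120 mm high; origin under its centre, as for all bystanders.
- tube_rack: Bystander: red tube rack 75 x 55 mm, 75 mm high with its capped tubes.
- white_jar: Bystander: white jar, 64 mm across, 90 mm high.
- beaker: Bystander: glass beaker, 70 mm across, 90 mm high.
- marker: Bystander: marker pen lying flat, 130 mm long, 14 mm thick.

How it is judged (in metres and radians):
On the way, in this order (a step that is already met when the one before it is completed fails the run):
1. the pen's tip pushes in the plunger with the round collar (value of joint round_point above 0.002 m and distance between pen_tip and round_point_top below 0.012 m), for 0.2 s.
2. then the pen's tip pushes in the plunger with the square collar (value of joint square_point above 0.002 m and distance between pen_tip and square_point_top below 0.012 m), for 0.2 s.
3. then the pen stands in its stand again, let go (horizontal distance between pen_collar and stand below 0.008 m and height (world z) of pen_tip below 0.012 m and angle between pen_tip's own z axis and vertical below 0.12 rad and contact force between the fingers and pen below 0.1 N), for 0.2 s.
At the end, for the whole second after the job is handed in: Carrier held by its pinched catches (each in over 4 mm), underside over 40 mm above the supply's top, tilt under 0.25 rad, still, off the supply; pen in its stand (collar within 8 mm of the axis, tip under 12 mm above the bench, tilt under 0.12 rad), let go; no bystander moved over 30 mm (all of step 3 and z of carrier_foot in the frame of supply above 0.115 m and angle between carrier_foot's own z axis and vertical below 0.25 rad and value of joint each of catch_left, catch_right above 0.004 m and contact force between the fingers and carrier above 2 N and contact force between carrier and supply below 0.1 N and linear speed of carrier below 0.03 m/s); the arm keeps its last pose, push and grip.
It fails at once if a bystander is moved more than 30 mm (distance of any of amber_bottle, tube_rack, white_jar, beaker, marker from where it was at the start of the episode above 0.03 m).
It fails at once if the carrier leaves the well before the pen has touched both points (the pen is out of its stand) (z of carrier_foot in the frame of supply above 0.08 m and not (horizontal distance between pen_collar and stand below 0.015 m)).
It also fails if it takes over 64 s, if anything falls off the work surface, if the arm or the gripper's body presses on something with over 40 N, if the wrist force passes 120 N, or if a joint passes its speed limit or range.

## Working session

There is one attempt and no reset: what is moved stays moved. The work goes in short steps, Python scripts to look and compute and a tool call to move; the robot and the scene stay as the last step left them, time stands still between calls to the robot, and variables do not carry over. Pictures are saved under pics/ and viewed, at most 11 in all, crops included, and the job is handed in when it is done.

Besides the shell and the picture viewer there is one more tool, called as a command line: name --argument value ..., lists and objects as JSON in quotes. step_arm: Moves the arm, as the interface text tells. Its arguments: {"type":"object","properties":{"linear":{"type":"array"},"delta_rot":{"type":"array"},"grip":{"type":"array"}},"required":["linear","delta_rot","grip"]}

```bash
mkdir -p pics; ls
cat > h.py <<'E'
import numpy as np, cv2
from scipy.optimize import least_squares
from station import *
def cam(name):
    s=sense(); c=capture(name)
    if 'world_to_cam' in c: W=np.array(c['world_to_cam'])
    else:
        T=np.eye(4);T[:3,:3]=s['ee_rot'];T[:3,3]=s['tcp_pos']
        W=np.linalg.inv(T@np.array(c['mount']))
    c['W']=W; return c
def proj(c,P):
    p=c['W'][:3,:3]@np.array(P)+c['W'][:3,3]; p=p*[1,-1,-1]
    return np.array([c['fx']*p[0]/p[2]+c['cx'],c['fy']*p[1]/p[2]+c['cy']])
def ray(c,uv):
    d=np.array([(uv[0]-c['cx'])/c['fx'],-(uv[1]-c['cy'])/c['fy'],-1.])
    R=c['W'][:3,:3];o=-R.T@c['W'][:3,3];d=R.T@d
    return o,d/np.linalg.norm(d)
def atz(c,uv,z):
    o,d=ray(c,uv); return o+d*(z-o[2])/d[2]
def tri(rs):
    A=sum(np.eye(3)-np.outer(d,d) for o,d in rs);b=sum((np.eye(3)-np.outer(d,d))@o for o,d in rs)
    return np.linalg.solve(A,b)
E
python3 - <<'E'
from h import *
cs={}
for n in ['scene','side','wrist']:
    c=cam(n);cs[n]=c;cv2.imwrite(f'pics/{n}0.png',c['img'][:,:,::-1])
    print(n,{k:v for k,v in c.items() if k not in('img','W','world_to_cam','mount')})
for l in ['supply','carrier_mid','catch_left_pad','catch_right_pad','round_point_top','square_point_top','stand','pen_grip','pen_tip','pen_collar','amber_bottle','tube_rack','white_jar','beaker','marker']:
    rs=[]
    for n in cs:
        r=landmark_of(n,l)
        if r: print(l,n,[(np.round(q['point']).tolist(),round(q['score'],2)) for q in r[:3]])
        if r and n!='wrist' and r[0]['score']>.3: rs.append(ray(cs[n],r[0]['point']))
    if len(rs)==2: print('   tri',tri(rs).round(4), 'gap',[np.linalg.norm(np.cross(tri(rs)-o,d)).round(4) for o,d in rs])
print(sense()['time_s'])
a=np.hstack([cs['scene']['img'],cs['side']['img']]);cv2.imwrite('pics/a.png',cv2.resize(a[:,:,::-1],(800,300)))
E
```

```text
pics
scene {'fx': 456.2804761902233, 'fy': 456.2804761902233, 'cx': 251.0184309364371, 'cy': 192.43272609007713}
side {'fx': 381.4688242919197, 'fy': 381.4688242919197, 'cx': 251.95436267588198, 'cy': 195.61738843249518}
wrist {'fx': 336.0881732119457, 'fy': 336.0881732119457, 'cx': 254.900730724555, 'cy': 191.6256388423529}
supply scene [([178.0, 112.0], 0.74), ([273.0, 242.0], 0.59)]
supply side [([239.0, 204.0], 0.77)]
supply wrist [([324.0, 245.0], 0.61), ([337.0, 263.0], 0.57)]
   tri [ 0.4772 -0.1933  0.2337] gap [np.float64(0.0946), np.float64(0.0946)]
carrier_mid scene [([275.0, 212.0], 0.86), ([283.0, 224.0], 0.44)]
carrier_mid side [([239.0, 176.0], 0.86)]
carrier_mid wrist [([348.0, 292.0], 0.69)]
   tri [0.5369 0.1073 0.115 ] gap [np.float64(0.004), np.float64(0.004)]
catch_left_pad scene [([283.0, 220.0], 0.46), ([229.0, 162.0], 0.37)]
catch_left_pad wrist [([346.0, 319.0], 0.71)]
catch_right_pad scene [([394.0, 282.0], 0.18)]
catch_right_pad side [([246.0, 186.0], 0.46)]
round_point_top scene [([243.0, 202.0], 0.59)]
round_point_top side [([262.0, 195.0], 0.6), ([321.0,
[... 826 characters left out ...]
 [np.float64(0.0025), np.float64(0.0025)]
tube_rack scene [([182.0, 140.0], 0.73), ([232.0, 161.0], 0.6)]
tube_rack side [([261.0, 283.0], 0.64)]
   tri [ 0.4532 -0.2796  0.0609] gap [np.float64(0.0666), np.float64(0.0666)]
white_jar scene [([393.0, 283.0], 0.55)]
white_jar side [([176.0, 174.0], 0.81)]
   tri [ 4.172e-01  3.871e-01 -2.000e-04] gap [np.float64(0.0036), np.float64(0.0036)]
beaker scene [([340.0, 329.0], 0.73)]
beaker side [([223.0, 163.0], 0.94)]
   tri [ 0.6027  0.3755 -0.0075] gap [np.float64(0.0056), np.float64(0.0056)]
marker scene [([149.0, 170.0], 0.6)]
marker side [([358.0, 287.0], 0.57)]
   tri [ 0.6289 -0.3392 -0.0009] gap [np.float64(0.0034), np.float64(0.0034)]
2.4
```

Run:
```python
import cv2,numpy as np
a=[cv2.imread(f'pics/{n}0.png') for n in('scene','side','wrist')]
t=cv2.resize(a[0],(400,300));
o=np.zeros((600,800,3),np.uint8);o[:300,:400]=t;o[:300,400:]=cv2.resize(a[2],(400,300))
c=a[1][130:330,200:400];o[300:,:300]=cv2.resize(c,(300,300),interpolation=2)
c=a[0][80:280,140:340];o[300:,300:600]=cv2.resize(c,(300,300),interpolation=2)
cv2.imwrite('pics/b.png',o)
```

```text
(no output)
```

View pics/b.png

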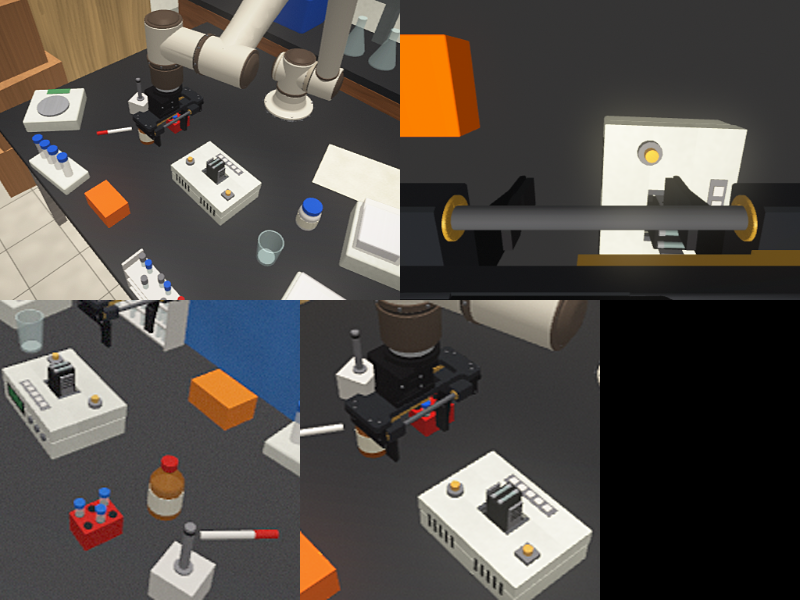

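```bash
cat >> h.py <<'E'
PTS={'carrier_mid':(0,0,.103),'catch_left_pad':(0,.029,.103),'catch_right_pad':(0,-.029,.103),'round_point_top':(.03,-.088,.095),'square_point_top':(.03,.088,.095)}
def sup(p,q):
    c,s=np.cos(p[2]),np.sin(p[2]); return np.array([p[0]+c*q[0]-s*q[1],p[1]+s*q[0]+c*q[1],q[2]])
def fit_sup(obs,p0=(.537,.107,-.087)):
    f=lambda p:np.concatenate([(proj(c,sup(p,PTS[l]))-uv) for c,l,uv in obs])
    r=least_squares(f,p0,loss='soft_l1',f_scale=2.); return r.x,f(r.x).reshape(-1,2)
E
python3 - <<'E'
from h import *
cs={n:cam(n) for n in ['scene','side','wrist']}
s=sense();print(s['ee_rot'],s['tcp_pos'],s['time_s']);print(cs['wrist']['mount'])
o=[('scene','carrier_mid',(275,212)),('side','carrier_mid',(239,176)),('wrist','carrier_mid',(348,292)),('wrist','catch_left_pad',(346,319)),('scene','catch_left_pad',(283,220)),
('scene','round_point_top',(243,202)),('side','round_point_top',(262,195)),('wrist','round_point_top',(321,200)),('scene','square_point_top',(292,245)),('side','square_point_top',(236,169))]
p,r=fit_sup([(cs[a],b,c) for a,b,c in o]);print(p,'yaw',np.degrees(p[2]))
for a,e in zip(o,r):print(a,e.round(1))
for l in PTS:print(l,sup(p,PTS[l]).round(4))
for l,a,b in [('rack',(232,161),(261,283)),('pen',(177,112),(320,291))]:
    print(l,tri([ray(cs['scene'],a),ray(cs['side'],b)]))
print('collar side',atz(cs['side'],(322,310),.062))
print('grip scene/side at .117',atz(cs['scene'],(177,112),.117),atz(cs['side'],(320,291),.117))
E
```

```text
[[ 4.33659639e-05 -9.99999999e-01 -2.01511426e-05]
 [-9.99999999e-01 -4.33655839e-05 -1.88594117e-05]
 [ 1.88585378e-05  2.01519604e-05 -1.00000000e+00]] [6.24968013e-01 2.84237118e-05 2.22559977e-01] 2.55
[[-1.21201460e-03  9.62141414e-01  2.72548033e-01  7.48858050e-02]
 [ 9.99999249e-01  1.11686542e-03  5.04245834e-04 -7.57555443e-04]
 [ 1.80756325e-04  2.72548440e-01 -9.62142045e-01 -1.62254872e-01]
 [ 0.00000000e+00  0.00000000e+00  0.00000000e+00  1.00000000e+00]]
[ 0.53688605  0.10410936 -0.01594106] yaw -0.9133553017994857
('scene', 'carrier_mid', (275, 212)) [0.4 2.4]
('side', 'carrier_mid', (239, 176)) [1.6 3.6]
('wrist', 'carrier_mid', (348, 292)) [ 0.5 -0.2]
('wrist', 'catch_left_pad', (346, 319)) [-0.2 -1.1]
('scene', 'catch_left_pad', (283, 220)) [0.7 1.3]
('scene', 'round_point_top', (243, 202)) [-0.7  0.4]
('side', 'round_point_top', (262, 195)) [ 1.5 -1.4]
('wrist', 'round_point_top', (321, 200)) [0.8 0.5]
('scene', 'square_point_top', (292, 245)) [ 0.1 -0.2]
('side', 'square_point_top', (236, 169)) [-0.  -3.3]
carrier_mid [0.5369 0.1041 0.103 ]
catch_left_pad [0.5373 0.1331 0.103 ]
catch_right_pad [0.5364 0.0751 0.103 ]
round_point_top [0.5655 0.0156 0.095 ]
square_point_top [0.5683 0.1916 0.095 ]
rack [ 4.21020490e-01 -1.98997643e-01  8.84370150e-05]
pen [ 0.4757348  -0.36943436  0.11651768]
collar side [ 0.47371657 -0.37926377  0.062     ]
grip scene/side at .117 [ 0.47987168 -0.37286845  0.117     ] [ 0.47078791 -0.36687561  0.117     ]
```

step_arm --linear '[[46,19,-2],[46,19,-2],[46,19,-2],[46,19,-2],[46,19,-2],[46,18,-2],[46,18,-2],[46,18,-2],[0,0,0]]' --delta_rot '[[0,0,0],[0,0,0],[0,0,0],[0,0,0],[0,0,0],[0,0,0],[0,0,0],[0,0,0],[0,0,0]]' --grip '[87,87,87,87,87,87,87,87,87]'

```text
time_s: 3.68
tcp_pos: [0.4746, -0.3706, 0.2384]
ee_rot: [[-0.005, -1.0, -0.0], [-1.0, 0.005, -0.0], [0.0, 0.0, -1.0]]
wrist_force: [-0.3, 0.1, 0.1]
gripper_width: 1.001
gripper_force: 0.0
```

Run:
```python
from h import *
s=sense();c=cam('wrist');cv2.imwrite('pics/w1.png',c['img'][:,:,::-1])
print(s['tcp_pos'],s['time_s'],s['joints'])
for l,z in [('pen_grip',.117),('pen_collar',.062),('stand',0)]:
    r=landmark_of('wrist',l)
    for q in r[:2]: print(l,q['score'],q['point'],atz(c,q['point'],z))
for l in['pen','stand']:
    r=silhouettes('wrist',l)
    if r:
        v,u=np.nonzero(r[0]['mask']);print(l,r[0]['score'],u.min(),u.max(),v.min(),v.max())
```

```text
[ 0.47458526 -0.37058711  0.23844169] 3.675 [-2.25843794e+01  1.92209328e+01 -1.48877212e+00  2.14240183e-02
 -6.92948849e+01  2.23084045e+01]
pen_grip 0.64 [256.2, 181.9] [ 0.47431049 -0.37393466  0.117     ]
pen_collar 0.58 [251.9, 168.6] [ 0.47852166 -0.37418857  0.062     ]
stand 0.85 [248.1, 158.7] [ 0.48364175 -0.37334502  0.        ]
stand 0.16 [128.3, 186.4] [ 0.63182752 -0.33966227  0.        ]
pen 0.95 238 267 155 202
stand 0.95 208 294 120 208
```

View pics/w1.png

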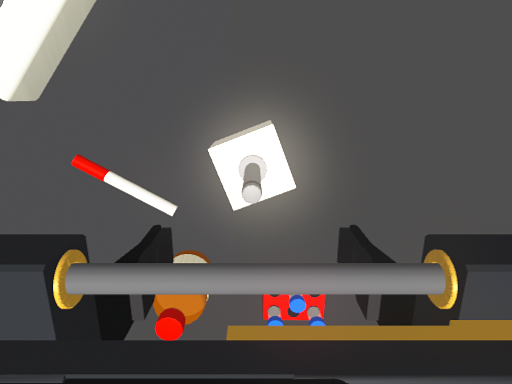

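step_arm --linear '[[3.5,-3,35],[0,0,40],[0,0,40],[0,0,25],[0,0,0],[0,0,0],[0,0,0],[0,0,0]]' --delta_rot '[[0,0,0],[0,0,0],[0,0,0],[0,0,0],[0,0,0],[0,0,0],[0,0,0],[0,0,0]]' --grip '[87,87,87,87,87,0,0,0]'

```text
time_s: 4.97
tcp_pos: [0.4795, -0.3717, 0.0997]
ee_rot: [[0.0, -1.0, 0.002], [-1.0, -0.0, -0.001], [0.001, -0.002, -1.0]]
wrist_force: [-0.2, -0.3, 0.3]
gripper_width: 0.744
gripper_force: 0.0
```

step_arm --linear '[[0,0,0],[0,0,0]]' --delta_rot '[[0,0,0],[0,0,0]]' --grip '[0,0]'

```text
time_s: 5.22
tcp_pos: [0.479, -0.3716, 0.0988]
ee_rot: [[-0.0, -1.0, 0.0], [-1.0, 0.0, -0.0], [0.0, -0.0, -1.0]]
wrist_force: [0.3, 0.1, -0.2]
gripper_width: 0.514
gripper_force: 0.0
```

step_arm --linear '[[0,0,0],[0,0,0],[0,0,0],[0,0,0],[0,0,0]]' --delta_rot '[[0,0,0],[0,0,0],[0,0,0],[0,0,0],[0,0,0]]' --grip '[0,0,0,0,0]'

```text
time_s: 5.85
tcp_pos: [0.4789, -0.3714, 0.0985]
ee_rot: [[-0.0, -1.0, -0.0], [-1.0, 0.0, 0.0], [-0.0, 0.0, -1.0]]
wrist_force: [0.9, -0.1, 0.5]
gripper_width: 0.177
gripper_force: 30.0
```

step_arm --linear '[[0,0,-30],[0,0,-40],[0,0,-40],[0,0,-32]]' --delta_rot '[[0,0,0],[0,0,0],[0,0,0],[0,0,0]]' --grip '[0,0,0,0]'

```text
time_s: 6.35
tcp_pos: [0.4791, -0.3715, 0.2423]
ee_rot: [[0.0, -1.0, 0.001], [-1.0, -0.0, -0.001], [0.001, -0.001, -1.0]]
wrist_force: [-1.1, -0.2, -0.6]
gripper_width: 0.177
gripper_force: 30.0
```

step_arm --linear '[[-25,-7,0],[-45,-11,0],[-45,-11,0],[-45,-11,0],[-45,-11,0],[-45,-11,0],[-45,-11,0],[-36,-9,0],[-20,-5,0],[0,0,0]]' --delta_rot '[[0,0,0],[0,0,0],[0,0,0],[0,0,0],[0,0,0],[0,0,0],[0,0,0],[0,0,0],[0,0,0],[0,0,0]]' --grip '[0,0,0,0,0,0,0,0,0,0]'

```text
time_s: 7.6
tcp_pos: [0.5661, -0.0196, 0.2403]
ee_rot: [[0.002, -1.0, -0.001], [-1.0, -0.002, -0.0], [0.0, 0.001, -1.0]]
wrist_force: [0.3, -0.6, -0.5]
gripper_width: 0.179
gripper_force: 30.0
```

```bash
cat > look.py <<'E'
from h import *
import sys,pickle
tag=sys.argv[1]
s=sense();print(np.round(s['tcp_pos'],4),s['time_s'],s['gripper_width'])
obs=[];nm=[]
for n in ['scene','side','wrist']:
    c=cam(n);cv2.imwrite(f'pics/{tag}_{n}.png',c['img'][:,:,::-1])
    for l in list(PTS)+['pen_tip']:
        r=landmark_of(n,l)
        for q in r[:1]:
            if q['score']<.3: continue
            if l=='pen_tip': print(n,'tip',q['score'],q['point'],'at z .15:',atz(c,q['point'],s['tcp_pos'][2]-.0915))
            else: obs.append((c,l,np.array(q['point'])));nm.append((n,l,q['score']))
p,r=fit_sup(obs);print(p,np.degrees(p[2]))
for a,e,(c,l,uv) in zip(nm,r,obs):print(a,uv,e.round(1))
for l in PTS:print(l,sup(p,PTS[l]).round(4))
pickle.dump([({k:c[k] for k in('fx','fy','cx','cy','W')},l,uv) for c,l,uv in obs],open(f'{tag}.pkl','wb'))
E
python3 look.py l1
```

```text
[ 0.5661 -0.0196  0.2403] 7.6 0.17916758383957226
scene tip 0.54 [230.6, 162.0] at z .15: [ 0.52676071 -0.07229516  0.14879016]
side tip 0.65 [272.4, 186.6] at z .15: [ 0.56647894 -0.02906992  0.14879016]
wrist tip 0.86 [253.5, 196.0] at z .15: [ 0.56796418 -0.01990036  0.14879016]
[ 0.54045407  0.10471637 -0.21027014] -12.047591845138239
('scene', 'carrier_mid', 0.57) [272.9 211.6] [1.6 3.7]
('scene', 'catch_left_pad', 0.51) [284.6 223.7] [-3.6 -0.5]
('scene', 'catch_right_pad', 0.47) [267.9 208. ] [ 0.3 -0.5]
('scene', 'round_point_top', 0.46) [245.4 202.9] [ 0.2 -3.9]
('side', 'carrier_mid', 0.75) [238.1 175.1] [3.4 4.1]
('side', 'catch_left_pad', 0.41) [240.1 197.5] [ -1.3 -23.3]
('side', 'catch_right_pad', 0.67) [220.6 163.1] [23.7 21.3]
('side', 'round_point_top', 0.38) [261.1 197.7] [-1.1 -2. ]
('side', 'square_point_top', 0.61) [245.5 185.3] [ -3.2 -20.3]
carrier_mid [0.5405 0.1047 0.103 ]
catch_left_pad [0.5465 0.1331 0.103 ]
catch_right_pad [0.5344 0.0764 0.103 ]
round_point_top [0.5514 0.0124 0.095 ]
square_point_top [0.5882 0.1845 0.095 ]
```

View pics/l1_wrist.png

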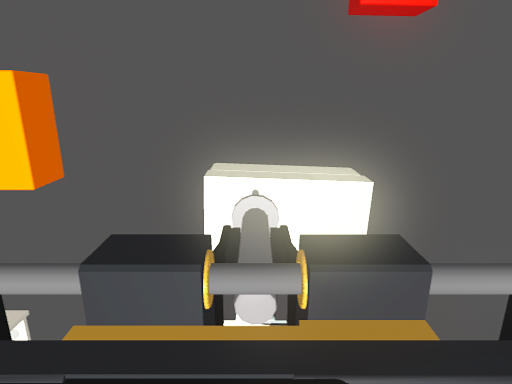

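step_arm --linear '[[-25,-10,0],[-40,-15,0],[-40,-15,0],[-35,-12,0],[-20,-7,0],[0,0,0]]' --delta_rot '[[0,0,0],[0,0,0],[0,0,0],[0,0,0],[0,0,0],[0,0,0]]' --grip '[0,0,0,0,0,0]'

```text
time_s: 9.4
tcp_pos: [0.6251, 0.1405, 0.24]
ee_rot: [[0.001, -1.0, -0.001], [-1.0, -0.001, -0.0], [0.0, 0.001, -1.0]]
wrist_force: [-1.2, -0.7, -1.6]
gripper_width: 0.177
gripper_force: 30.0
```

```bash
sed -i "s/for n in \['scene','side','wrist'\]/for n in sys.argv[2:]/" look.py; python3 look.py l2 wrist
```

```text
[0.6251 0.1405 0.24  ] 9.4 0.17719770543626034
wrist tip 0.71 [256.1, 191.8] at z .15: [0.62496861 0.13762792 0.14848314]
[ 0.5367481   0.10415838 -0.02315428] -1.326642431773816
('wrist', 'carrier_mid', 0.74) [355.7 141. ] [-0.4  0.6]
('wrist', 'catch_left_pad', 0.65) [352.2 171. ] [-0.3  2.5]
('wrist', 'catch_right_pad', 0.81) [358.8 109.1] [-0.  -1.1]
('wrist', 'round_point_top', 0.8) [327.7  34.6] [ 0.1 -0.2]
('wrist', 'square_point_top', 0.74) [312.4 230.7] [ 0.7 -1. ]
carrier_mid [0.5367 0.1042 0.103 ]
catch_left_pad [0.5374 0.1332 0.103 ]
catch_right_pad [0.5361 0.0752 0.103 ]
round_point_top [0.5647 0.0155 0.095 ]
square_point_top [0.5688 0.1914 0.095 ]
```

View pics/l2_wrist.png

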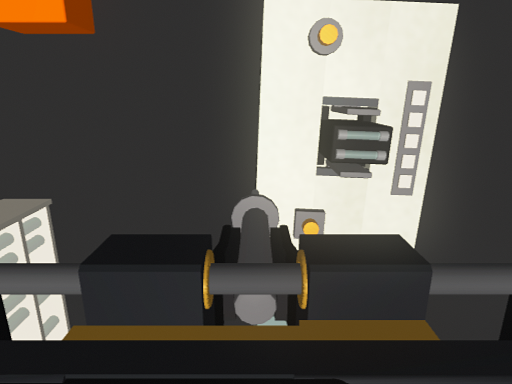

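step_arm --linear '[[22,11,0],[35,17,0],[35,17,0],[22,11,0],[8,4,0],[0,0,20],[0,0,18],[0,0,0]]' --delta_rot '[[0,0,0],[0,0,0],[0,0,0],[0,0,0],[0,0,0],[0,0,0],[0,0,0],[0,0,0]]' --grip '[0,0,0,0,0,0,0,0]'

```text
time_s: 10.75
tcp_pos: [0.5645, 0.0178, 0.2011]
ee_rot: [[0.0, -1.0, -0.003], [-1.0, -0.0, -0.001], [0.001, 0.003, -1.0]]
wrist_force: [-0.2, 0.6, -0.8]
gripper_width: 0.178
gripper_force: 30.0
```

Run:
```python
from h import *
s=sense();print(s['tcp_pos'],s['wrist_force'],s['time_s'])
for n in['wrist','side','scene']:
    c=cam(n);cv2.imwrite(f'pics/t_{n}.png',c['img'][:,:,::-1])
    print(n,'pred tip',proj(c,np.array(s['tcp_pos'])+[0,-.0025,-.0915]),'pred pt',proj(c,[.5647,.0155,.095]),[(l,[(q['point'],q['score']) for q in landmark_of(n,l)[:1]]) for l in('pen_tip','round_point_top')])
```

```text
[0.56450683 0.01779357 0.20107515] [-0.23242008  0.5511489  -0.78308942] 10.75
wrist pred tip [255.67325531 192.31608533] pred pt [255.34906903 187.73029205] [('pen_tip', [([255.1, 193.2], 0.81)]), ('round_point_top', [([255.1, 186.2], 0.6)])]
side pred tip [263.31770925 189.87049091] pred pt [263.27760214 193.7222173 ] [('pen_tip', [([265.5, 188.3], 0.52)]), ('round_point_top', [([264.4, 196.8], 0.57)])]
scene pred tip [242.51444346 198.24129952] pred pt [242.54006686 202.25832627] [('pen_tip', [([241.3, 199.2], 0.61)]), ('round_point_top', [([244.5, 204.3], 0.35)])]
```

step_arm --linear '[[0,0,10],[0,0,8],[0,0,0],[0,0,0],[0,0,0],[0,0,0]]' --delta_rot '[[0,0,0],[0,0,0],[0,0,0],[0,0,0],[0,0,0],[0,0,0]]' --grip '[0,0,0,0,0,0]'

```text
time_s: 11.95
tcp_pos: [0.5649, 0.0175, 0.1847]
ee_rot: [[-0.0, -1.0, -0.0], [-1.0, 0.0, -0.0], [0.0, 0.0, -1.0]]
wrist_force: [-1.2, -0.9, -0.0]
gripper_width: 0.175
gripper_force: 30.0
```

step_arm --linear '[[0,0,2],[0,0,0],[0,0,0]]' --delta_rot '[[0,0,0],[0,0,0],[0,0,0]]' --grip '[0,0,0]'

```text
time_s: 12.32
tcp_pos: [0.5651, 0.0175, 0.1827]
ee_rot: [[0.0, -1.0, 0.0], [-1.0, -0.0, -0.0], [0.0, -0.0, -1.0]]
wrist_force: [-0.4, 0.3, 1.2]
gripper_width: 0.177
gripper_force: 30.0
```

Run:
```python
from h import *
s=sense();print(s['tcp_pos'],s['wrist_force'],s['moment'],s['time_s'])
o=[]
for n in['wrist','side','scene']:
    c=cam(n); i=c['img'][:,:,::-1]
    print(n,sense()['wrist_force'])
    t=proj(c,np.array(s['tcp_pos'])+[0,-.0025,-.0915]).astype(int)
    o.append(cv2.resize(i[t[1]-33:t[1]+33,t[0]-22:t[0]+22],(264,396),interpolation=cv2.INTER_CUBIC))
cv2.imwrite('pics/p1.png',np.hstack(o))
```

```text
[0.56510887 0.01749532 0.18271233] [-0.44348504  0.33431301  1.22526439] [-0.09326917  0.26689752  0.03606034] 12.325
wrist [-0.40283249 -0.05383015  1.74441609]
side [0.38168404 0.5131566  0.7390696 ]
scene [-1.07062849 -0.41837048  0.61213008]
```

View pics/p1.png

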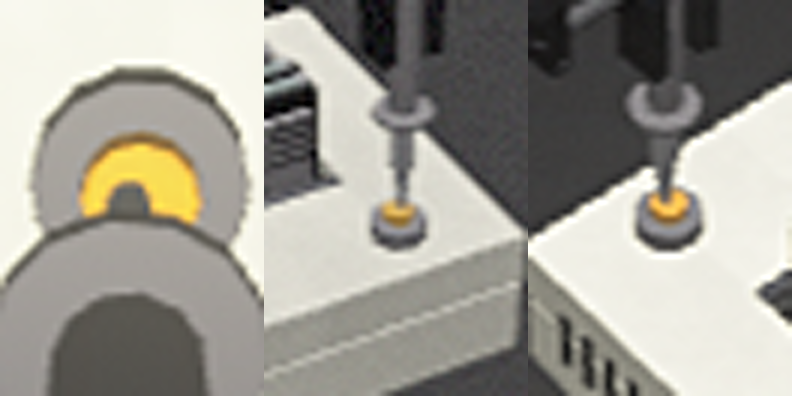

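step_arm --linear '[[0,0,1.5],[0,0,0],[0,0,0],[0,0,0],[0,0,0]]' --delta_rot '[[0,0,0],[0,0,0],[0,0,0],[0,0,0],[0,0,0]]' --grip '[0,0,0,0,0]'

```text
time_s: 13.1
tcp_pos: [0.5651, 0.0175, 0.1813]
ee_rot: [[0.0, -1.0, 0.0], [-1.0, -0.0, -0.0], [0.0, -0.0, -1.0]]
wrist_force: [-0.7, -0.9, 4.4]
gripper_width: 0.174
gripper_force: 30.0
```

Run:
```python
from h import *
f=[]
for i in range(6):
    capture('wrist'); f.append(sense()['wrist_force'])
print(np.mean(f,0),np.std(f,0),sense()['tcp_pos'],sense()['time_s'])
```

```text
[-0.81310214 -0.04728954  4.07582616] [0.60303629 0.46334121 0.30238739] [0.56512873 0.01753689 0.18123712] 13.4
```

step_arm --linear '[[0,0,-20],[0,0,-30],[-30,-1,-5],[-45,-1,0],[-45,-1,0],[-36,-1,0],[-20,0,0],[0,0,20],[0,0,18],[0,0,0]]' --delta_rot '[[0,0,0],[0,0,0],[0,0,0],[0,0,0],[0,0,0],[0,0,0],[0,0,0],[0,0,0],[0,0,0],[0,0,0]]' --grip '[0,0,0,0,0,0,0,0,0,0]'

```text
time_s: 14.65
tcp_pos: [0.5678, 0.1926, 0.1959]
ee_rot: [[-0.001, -1.0, -0.004], [-1.0, 0.001, -0.002], [0.002, 0.004, -1.0]]
wrist_force: [-0.3, 0.4, -1.0]
gripper_width: 0.177
gripper_force: 30.0
```

Run:
```python
from h import *
s=sense();print(s['tcp_pos'],s['wrist_force'],s['time_s'])
o=[]
for n in['wrist','side','scene']:
    c=cam(n);i=c['img'][:,:,::-1]
    t=proj(c,np.array(s['tcp_pos'])+[0,-.0025,-.0915]);print(n,t,proj(c,[.5688,.1914,.095]),[(l,[(q['point'],q['score']) for q in landmark_of(n,l)[:1]]) for l in('pen_tip','square_point_top')])
    t=t.astype(int)
    o.append(cv2.resize(i[t[1]-33:t[1]+33,t[0]-22:t[0]+22],(264,396),interpolation=cv2.INTER_CUBIC))
cv2.imwrite('pics/p2.png',np.hstack(o))
```

```text
[0.5678146  0.19263801 0.19586377] [-0.29929508  0.39926891 -1.00795397] 14.65
wrist [255.52454856 192.47730608] [254.24643544 190.83123267] [('pen_tip', [([256.4, 195.1], 0.82)]), ('square_point_top', [([255.7, 193.8], 0.6)])]
side [235.9918618  163.52377462] [236.16010169 165.64912229] [('pen_tip', [([238.0, 161.8], 0.76)]), ('square_point_top', [([233.8, 131.9], 0.73)])]
scene [292.12339345 241.82349159] [291.92228709 244.83842717] [('pen_tip', [([291.6, 242.5], 0.53)]), ('square_point_top', [([291.4, 242.1], 0.63)])]
```

View pics/p2.png

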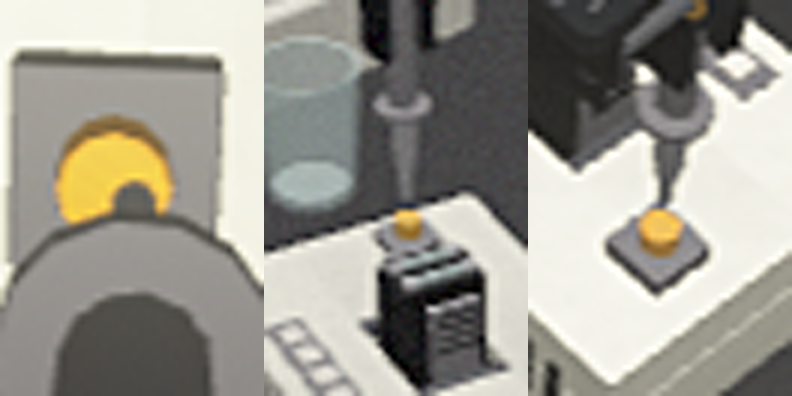

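step_arm --linear '[[-0.5,-2.5,6],[0,0,5],[0,0,3.5],[0,0,0],[0,0,0],[0,0,0],[0,0,0]]' --delta_rot '[[0,0,0],[0,0,0],[0,0,0],[0,0,0],[0,0,0],[0,0,0],[0,0,0]]' --grip '[0,0,0,0,0,0,0]'

```text
time_s: 15.98
tcp_pos: [0.5715, 0.194, 0.1837]
ee_rot: [[-0.0, -1.0, 0.0], [-1.0, 0.0, 0.0], [-0.0, -0.0, -1.0]]
wrist_force: [0.2, -0.3, 0.6]
gripper_width: 0.176
gripper_force: 30.0
```

Run:
```python
from h import *
f=[]
for i in range(4):
    capture('wrist'); f.append(sense()['wrist_force'])
print(np.mean(f,0),np.std(f,0),sense()['tcp_pos'],sense()['time_s'])
```

```text
[-0.4180411  -0.07822364  1.29759472] [0.4076316  0.58750663 0.39925062] [0.57148287 0.19401569 0.18360935] 16.175
```

Press on to the stop as with the round one.

step_arm --linear '[[0,1,2.5],[0,0,0],[0,0,0],[0,0,0],[0,0,0]]' --delta_rot '[[0,0,0],[0,0,0],[0,0,0],[0,0,0],[0,0,0]]' --grip '[0,0,0,0,0]'

```text
time_s: 16.8
tcp_pos: [0.5709, 0.1941, 0.1813]
ee_rot: [[0.0, -1.0, 0.001], [-1.0, -0.0, 0.0], [-0.0, -0.001, -1.0]]
wrist_force: [1.9, -0.5, 2.7]
gripper_width: 0.173
gripper_force: 30.0
```

Run:
```python
from h import *
f=[]
for i in range(3):
    c=cam('wrist'); f.append(sense()['wrist_force'])
print(np.mean(f,0),sense()['tcp_pos'],sense()['time_s'])
s=sense();t=proj(c,np.array(s['tcp_pos'])+[0,-.0025,-.0915]);print(t,[(l,[(q['point'],q['score']) for q in landmark_of('wrist',l)[:1]]) for l in('pen_tip','square_point_top')])
```

```text
[ 1.67320117 -0.35591887  2.76361486] [0.57082457 0.19412673 0.18130927] 16.95
[256.17772446 192.16679943] [('pen_tip', [([256.8, 194.4], 0.59)]), ('square_point_top', [([259.4, 190.9], 0.73)])]
```

step_arm --linear '[[0,0,-25],[0,0,-38],[30,5,0],[50,8,0],[55,9,0],[55,9,0],[55,9,0],[55,9,0],[55,9,0],[55,9,0]]' --delta_rot '[[0,0,0],[0,0,0],[0,0,0],[0,0,0],[0,0,0],[0,0,0],[0,0,0],[0,0,0],[0,0,0],[0,0,0]]' --grip '[0,0,0,0,0,0,0,0,0,0]'

```text
time_s: 18.3
tcp_pos: [0.5016, -0.2168, 0.2426]
ee_rot: [[-0.0, -1.0, -0.004], [-1.0, 0.0, 0.002], [-0.002, 0.004, -1.0]]
wrist_force: [0.8, 0.1, -0.0]
gripper_width: 0.171
gripper_force: 30.0
```

step_arm --linear '[[55,9,0],[50,8,0],[32,5,0],[17,3,0],[0,0,0],[0,0,0]]' --delta_rot '[[0,0,0],[0,0,0],[0,0,0],[0,0,0],[0,0,0],[0,0,0]]' --grip '[0,0,0,0,0,0]'

```text
time_s: 19.05
tcp_pos: [0.4785, -0.3688, 0.2437]
ee_rot: [[0.001, -1.0, -0.001], [-1.0, -0.001, 0.001], [-0.001, 0.001, -1.0]]
wrist_force: [0.2, 1.0, -0.5]
gripper_width: 0.175
gripper_force: 30.0
```

Run:
```python
from h import *
s=sense();print(s['tcp_pos'],s['time_s'])
o=[]
for n in['wrist','side']:
    c=cam(n);i=c['img'][:,:,::-1]
    t=proj(c,np.array(s['tcp_pos'])+[0,-.0025,-.0915]);print(n,t,[(l,[(q['point'],q['score']) for q in landmark_of(n,l)[:1]]) for l in('pen_tip','stand')],[proj(c,[.479,-.374,.062])])
    t=t.astype(int)
    o.append(cv2.resize(i[t[1]-50:t[1]+50,t[0]-50:t[0]+50],(390,390),interpolation=cv2.INTER_CUBIC))
cv2.imwrite('pics/p3.png',np.hstack(o))
```

```text
[ 0.47853356 -0.36877233  0.2437255 ] 19.05
wrist [255.95778613 192.13087055] [('pen_tip', [([254.8, 191.8], 0.66)]), ('stand', [([251.6, 152.7], 0.66)])] [array([255.20444761, 165.78195606])]
side [325.92372276 280.27180045] [('pen_tip', [([326.8, 280.1], 0.7)]), ('stand', [([321.2, 322.6], 0.74)])] [array([322.36390632, 307.27598501])]
```

View pics/p3.png

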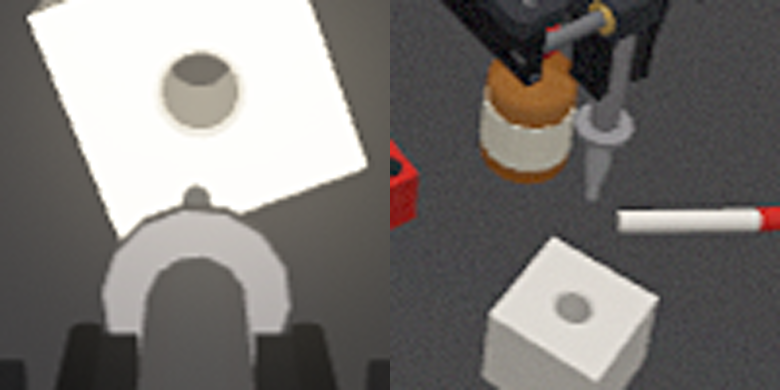

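step_arm --linear '[[3,0.5,20],[0,0,35],[0,0,15],[0,0,0],[0,0,15],[0,0,15]]' --delta_rot '[[0,0,0],[0,0,0],[0,0,0],[0,0,0],[0,0,0],[0,0,0]]' --grip '[0,0,0,0,0,0]'

```text
time_s: 20.1
tcp_pos: [0.4784, -0.3731, 0.144]
ee_rot: [[-0.0, -1.0, 0.002], [-1.0, 0.0, -0.001], [0.001, -0.002, -1.0]]
wrist_force: [0.2, -0.2, -1.0]
gripper_width: 0.176
gripper_force: 30.0
```

step_arm --linear '[[-0.5,0,15],[0,0,15],[0,0,10],[0,0,4],[0,0,0],[0,0,0]]' --delta_rot '[[0,0,0],[0,0,0],[0,0,0],[0,0,0],[0,0,0],[0,0,0]]' --grip '[0,0,0,0,0,0]'

```text
time_s: 20.85
tcp_pos: [0.4784, -0.3727, 0.1006]
ee_rot: [[0.0, -1.0, 0.001], [-1.0, -0.0, -0.001], [0.001, -0.001, -1.0]]
wrist_force: [-0.5, -0.2, -0.5]
gripper_width: 0.176
gripper_force: 30.0
```

step_arm --linear '[[0,0,1.5],[0,0,0],[0,0,0],[0,0,0],[0,0,0],[0,0,0],[0,0,-20],[0,0,-40],[0,0,-45],[0,0,-30]]' --delta_rot '[[0,0,0],[0,0,0],[0,0,0],[0,0,0],[0,0,0],[0,0,0],[0,0,0],[0,0,0],[0,0,0],[0,0,0]]' --grip '[0,0,87,87,87,87,87,87,87,87]'

```text
time_s: 22.1
tcp_pos: [0.4785, -0.3728, 0.2361]
ee_rot: [[0.0, -1.0, 0.003], [-1.0, -0.0, -0.002], [0.002, -0.003, -1.0]]
wrist_force: [0.2, 0.3, 0.4]
gripper_width: 0.971
gripper_force: 0.0
```

Run:
```python
from h import *
s=sense();print(s['tcp_pos'],s['time_s'],s['gripper_width'])
for n in['wrist','side']:
    c=cam(n);cv2.imwrite(f'pics/q_{n}.png',c['img'][:,:,::-1])
    for l,z in [('pen_collar',.062),('pen_grip',.117)]:
        P=[.478,-.3745,z];print(n,l,proj(c,P),[(q['point'],q['score']) for q in landmark_of(n,l)[:1]])
    if n=='side': i=c['img'][230:350,260:380,::-1];cv2.imwrite('pics/p4.png',cv2.resize(i,(480,480),interpolation=2))
```

```text
[ 0.47846949 -0.37282206  0.23612941] 22.1 0.970782910843067
wrist pen_collar [256.69159116 171.10968998] [([256.4, 170.7], 0.86)]
wrist pen_grip [256.84020596 184.60535677] [([258.4, 182.2], 0.86)]
side pen_collar [322.15532831 307.62898253] [([322.9, 308.8], 0.7)]
side pen_grip [324.85855752 292.06326047] [([322.9, 292.7], 0.7)]
```

View pics/p4.png

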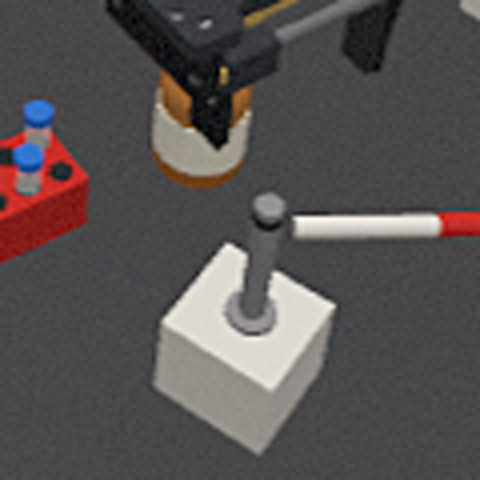

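step_arm --linear '[[-30,-4,-5],[-50,-6,0],[-55,-7,0],[-55,-7,0],[-55,-7,0],[-55,-7,0],[-55,-7,0],[-55,-6,0],[-42,-5,0],[-25,-3,0]]' --delta_rot '[[0,0,0],[0,0,0],[0,0,0],[0,0,0],[0,0,0],[0,0,0],[0,0,0],[0,0,0],[0,0,0],[0,0,0]]' --grip '[87,87,87,87,87,87,87,87,87,87]'

```text
time_s: 23.65
tcp_pos: [0.5364, 0.1064, 0.2369]
ee_rot: [[0.002, -1.0, -0.003], [-1.0, -0.002, -0.001], [0.001, 0.003, -1.0]]
wrist_force: [0.3, -0.7, 0.0]
gripper_width: 0.999
gripper_force: 0.0
```

step_arm --linear '[[0,0,0],[0,0,0],[0,0,0],[0,0,0],[0,0,0],[0,0,0],[0,0,0],[0,0,0],[0,0,0],[0,0,0]]' --delta_rot '[[0,0,0.15],[0,0,0.18],[0,0,0.18],[0,0,0.18],[0,0,0.18],[0,0,0.18],[0,0,0.18],[0,0,0.18],[0,0,0.184],[0,0,0]]' --grip '[87,87,87,87,87,87,87,87,87,87]'

```text
time_s: 24.9
tcp_pos: [0.5365, 0.1043, 0.2372]
ee_rot: [[-1.0, 0.021, -0.002], [0.021, 1.0, -0.001], [0.002, -0.001, -1.0]]
wrist_force: [0.9, 0.1, -0.6]
gripper_width: 0.998
gripper_force: 0.0
```

```bash
python3 look.py l3 wrist side; python3 -c "
from station import *;s=sense();print(s['ee_rot'],s['joints'])"
```

```text
[0.5365 0.1043 0.2372] 24.9 0.9975506206050521
[ 0.53704013  0.10480703 -0.05232576] -2.998044934012678
('wrist', 'catch_left_pad', 0.94) [286.9 181.8] [1.  0.9]
('wrist', 'catch_right_pad', 0.95) [222.6 182.9] [ 1.5 -2.1]
('wrist', 'round_point_top', 0.82) [163.5 206.9] [-0.6  0.6]
('wrist', 'square_point_top', 0.59) [351.  213.5] [-4.2 -0.7]
('side', 'carrier_mid', 0.93) [238.8 176.6] [1.7 2.9]
('side', 'catch_left_pad', 0.5) [246.3 188.5] [ -9.8 -13.7]
('side', 'catch_right_pad', 0.43) [245.2 182.7] [-0.5  1.6]
('side', 'round_point_top', 0.64) [237.8 204. ] [ 24.8 -10. ]
('side', 'square_point_top', 0.49) [236.6 168.9] [ 0.3 -3.5]
carrier_mid [0.537  0.1048 0.103 ]
catch_left_pad [0.5386 0.1338 0.103 ]
catch_right_pad [0.5355 0.0758 0.103 ]
round_point_top [0.5624 0.0154 0.095 ]
square_point_top [0.5716 0.1911 0.095 ]
[[-9.99733174e-01  2.30991474e-02  9.94375448e-05]
 [ 2.30991533e-02  9.99733177e-01  5.87613914e-05]
 [-9.80536746e-05  6.10426354e-05 -9.99999993e-01]] [ 2.79982239e+01  1.37862049e+01 -9.11781636e+00 -3.23684882e-04
 -6.70893677e+01 -1.19321699e+02]
```

View pics/l3_wrist.png

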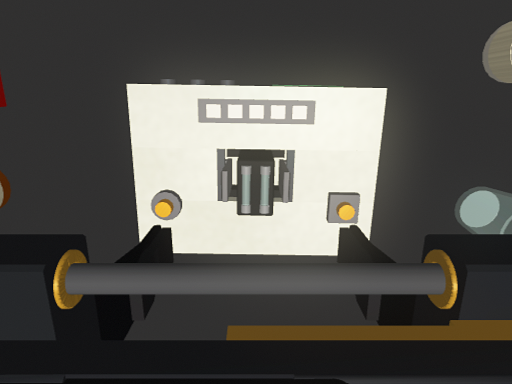

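step_arm --linear '[[0,0,25],[0,0,40],[0,0,40],[0,0,25],[0,0,12],[0,0,8],[0,0,3],[0,0,0],[0,0,0]]' --delta_rot '[[0,0,0.01],[0,0,0],[0,0,0],[0,0,0],[0,0,0],[0,0,0],[0,0,0],[0,0,0],[0,0,0]]' --grip '[87,87,87,87,87,87,87,87,87]'

```text
time_s: 26.72
tcp_pos: [0.5374, 0.1047, 0.0863]
ee_rot: [[-0.999, 0.033, 0.001], [0.033, 0.999, 0.001], [-0.001, 0.001, -1.0]]
wrist_force: [1.0, -0.4, 0.3]
gripper_width: 0.999
gripper_force: 0.0
```

step_arm --linear '[[0,0,0],[0,0,0],[0,0,0],[0,0,0],[0,0,0],[0,0,0],[0,0,0],[0,0,0]]' --delta_rot '[[0,0,0],[0,0,0],[0,0,0],[0,0,0],[0,0,0],[0,0,0],[0,0,0],[0,0,0]]' --grip '[20,20,20,20,20,20,20,20]'

```text
time_s: 27.72
tcp_pos: [0.5371, 0.1045, 0.0861]
ee_rot: [[-0.999, 0.033, 0.001], [0.033, 0.999, -0.0], [-0.001, -0.0, -1.0]]
wrist_force: [-1.2, -0.8, 5.6]
gripper_width: 0.479
gripper_force: 30.0
```

step_arm --linear '[[0,0,-2],[0,0,-2],[0,0,0]]' --delta_rot '[[0,0,0],[0,0,0],[0,0,0]]' --grip '[20,20,20]'

```text
time_s: 28.1
tcp_pos: [0.5368, 0.1045, 0.0891]
ee_rot: [[-0.999, 0.033, -0.001], [0.033, 0.999, -0.0], [0.001, -0.0, -1.0]]
wrist_force: [-0.5, 0.5, -1.9]
gripper_width: 0.474
gripper_force: 30.0
```

Run:
```python
from h import *
f=[];m=[]
for i in range(2):
    c=cam('scene' if i else 'side'); s=sense();f.append(s['wrist_force']);m.append(s['moment'])
    cv2.imwrite(f'pics/g{i}.png',c['img'][:,:,::-1])
print(np.mean(f,0),np.mean(m,0),s['tcp_pos'],s['gripper_width'],s['time_s'])
a=cv2.imread('pics/g0.png')[140:215,190:290];b=cv2.imread('pics/g1.png')[170:245,225:325]
cv2.imwrite('pics/p5.png',cv2.resize(np.hstack([a,b]),(800,300),interpolation=2))
```

```text
[-0.13030999  0.27510028 -3.23698588] [-0.03797965 -0.13389566  0.01124401] [0.53675727 0.10447814 0.08914899] 0.4744645883126681 28.2
```

View pics/p5.png

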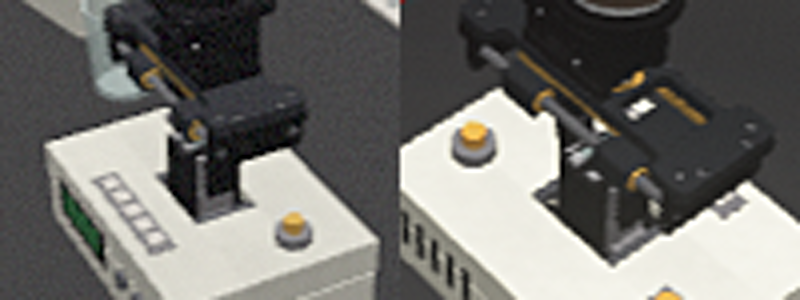

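step_arm --linear '[[0,0,-4],[0,0,-6],[0,0,-10],[0,0,-10],[0,0,0]]' --delta_rot '[[0,0,0],[0,0,0],[0,0,0],[0,0,0],[0,0,0]]' --grip '[20,20,20,20,20]'

```text
time_s: 28.82
tcp_pos: [0.5378, 0.1049, 0.121]
ee_rot: [[-0.999, 0.033, 0.003], [0.033, 0.999, 0.001], [-0.003, 0.001, -1.0]]
wrist_force: [-0.2, -0.1, -3.5]
gripper_width: 0.477
gripper_force: 30.0
```

step_arm --linear '[[0,0,-10],[0,0,-12],[0,0,-15],[0,0,-15],[0,0,-10],[0,0,-5],[0,0,0],[0,0,0],[0,0,0],[0,0,0]]' --delta_rot '[[0,0,0],[0,0,0],[0,0,0],[0,0,0],[0,0,0],[0,0,0],[0,0,0],[0,0,0],[0,0,0],[0,0,0]]' --grip '[20,20,20,20,20,20,20,20,20,20]'

```text
time_s: 30.08
tcp_pos: [0.5369, 0.1045, 0.1862]
ee_rot: [[-0.999, 0.033, -0.001], [0.033, 0.999, -0.0], [0.001, -0.0, -1.0]]
wrist_force: [0.1, 1.0, -2.5]
gripper_width: 0.475
gripper_force: 30.0
```

Run:
```python
from h import *
o=[]
for n in('side','scene'):
    c=cam(n); s=sense();t=proj(c,s['tcp_pos']).astype(int)
    o.append(c['img'][t[1]-50:t[1]+60,t[0]-55:t[0]+55,::-1])
    print(n,[(l,[(np.round(q['point']),q['score']) for q in landmark_of(n,l)[:1]]) for l in('carrier_foot','carrier_mid','pen_collar')],proj(c,np.array(s['tcp_pos'])+[0,0,.019]),proj(c,np.array(s['tcp_pos'])+[0,0,-.039]),proj(c,[.478,-.3745,.062]))
print(s['wrist_force'],s['tcp_pos'],s['gripper_width'],s['time_s'])
cv2.imwrite('pics/p6.png',cv2.resize(np.hstack(o),(800,400),interpolation=2))
```

```text
side [('carrier_foot', [(array([237., 170.]), 0.81)]), ('carrier_mid', [(array([240., 150.]), 0.83)]), ('pen_collar', [])] [239.67200048 151.13879117] [240.16780002 167.6359888 ] [322.15532831 307.62898253]
scene [('carrier_foot', [(array([276., 207.]), 0.68)]), ('carrier_mid', [(array([276., 184.]), 0.7)]), ('pen_collar', [(array([178., 124.]), 0.64)])] [277.60665071 184.98648099] [276.3541642  202.17485211] [179.12211063 126.06166563]
[ 0.1539426   0.17287092 -2.86954285] [0.53696857 0.1045283  0.18650762] 0.4788482654302455 30.325
```

View pics/p6.png

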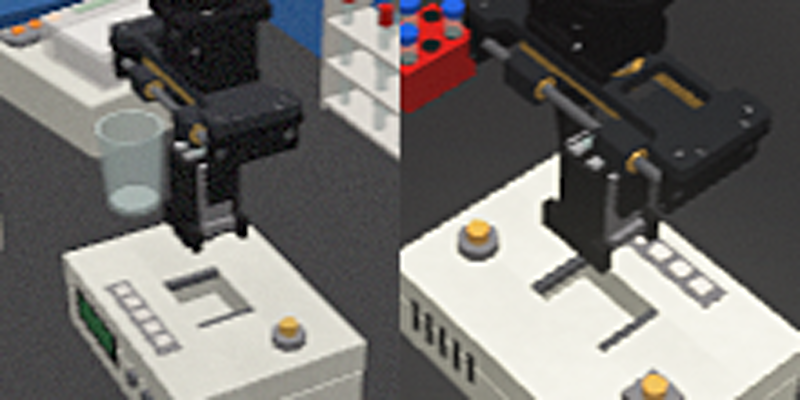

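step_arm --linear '[[0,0,-8],[0,0,-10],[0,0,-7],[0,0,0],[0,0,0],[0,0,0],[0,0,0],[0,0,0]]' --delta_rot '[[0,0,0],[0,0,0],[0,0,0],[0,0,0],[0,0,0],[0,0,0],[0,0,0],[0,0,0]]' --grip '[20,20,20,20,20,20,20,20]'

```text
time_s: 31.48
tcp_pos: [0.537, 0.1045, 0.2114]
ee_rot: [[-0.999, 0.033, -0.0], [0.033, 0.999, -0.0], [0.0, -0.0, -1.0]]
wrist_force: [1.0, -0.8, -2.8]
gripper_width: 0.47
gripper_force: 30.0
```

```bash
python3 -c "
from station import *
s=sense();print(s['tcp_pos'],s['gripper_width'],s['gripper_force'],s['wrist_force'],s['time_s']);print(finish_job())"
```

```text
[0.53695411 0.1045173  0.21137123] 0.4699145632175569 29.999526143074036 [ 1.01495052 -0.83463896 -2.76097156] 31.475
the job is handed in; nothing more can be done
None
```

I handed the job in at 31.5 s without seeing a verdict: the pen pressed the round then the square test point to its stop and is back in its stand, released; the carrier is held level by its pinched catches, its underside about 9 cm above the supply.

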